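# Release the loaf press's swing bolt

## Task

On the steel loaf press, unscrew the wing nut until it just clears the lip of the slotted lug, raising it no more than a centimetre off the lug, then swing the hinged bolt out of the slot and well down to the side (more than 60 degrees from upright) so that the lid is free. Feel your way: do not force the nut against the lug while it still catches, do not lean on the lid, and leave the other things on the counter where they are.

Things in the scene. Friction and masses are not known exactly. Their poses are not given: they have to be found in the camera images.
- nut_grip (a point): steel wing nut: point on its axis, 29 mm above its underside, where the wings are gripped. The flat wings stand 8 to 34 mm above the underside, span 55 mm along this frame's x and are 10 mm thick along its y; below them is a round hub 17 mm wide. z runs up the bolt, whose threaded end, 9 mm thick, sticks up between and above the wings
- nut_under (a point): centre of the wing nut's underside, on the bolt's axis. Quick thread: the nut loosens counter-clockwise seen from above and rises 16 mm per full turn; turning takes about 0.06 N m (a little more while the lid presses up) and it stays where it is left
- nut_rise: the nut's washer, 24 mm wide, 2.5 mm thick, at the nut's underside; it rises with the nut and does not turn. Origin: centre of its underside
- lug_seat (a point): seat of the forked lug on the lid's edge: on its flat top, on the upright bolt's line, level with the lid's top. z up; -x is the slot's open end, where the bolt swings out. Slot 12 mm wide. The washer sits behind a lip 3 mm high, 13.5 to 19.5 mm out from the bolt's line; swinging on an arc, it passes freely with its underside 5 to 6 mm above the seat, rubs or catches lower
- lid: the press's flat steel lid, 158 by 208 mm; origin at the centre of its top, axes as the lug's. It is sprung (about 1 N per mm) and follows the nut up as that is loosened, by 1 to 9 mm, until it rises no further; how far differs each time. A bar handle 35 mm tall stands on it 130 mm from the bolt
- bolt_pivot (a point): hinge at the lower end of the swing bolt, on the press's side, 35 mm above the counter; the bolt, 8 mm thick, turns about this frame's y; z runs up the bolt. With the lid pressed right down the seat is 105 mm above the hinge
- bolt_tip (a point): the free, upper end of the bolt, 173 mm from the hinge
- bolt (a joint): angle of the swing bolt in rad: 0 upright in the slot, growing as it swings outward (towards -x of the lug's frame) and down, to 1.9 at most. Its hinge is stiff (about 0.3 N m, that is about 2 N at the tip), so the bolt stays at whatever angle it is left
- mustard: bystander, to be left alone: upright squeeze bottle, 54 mm wide, 150 mm tall; origin under its centre
- jar: bystander, to be left alone: closed glass jar, 80 mm wide, 110 mm tall; origin under its centre
- shaker: bystander, to be left alone: small shaker, 42 mm wide, 75 mm tall, stands beside the bolt; origin under its centre
- ramekin: bystander, to be left alone: small white bowl, 72 mm wide, 36 mm tall, stands beside the bolt; origin under its centre
- cup: bystander, to be left alone: paper cup, 72 mm wide, 90 mm tall; origin under its centre
- turner: bystander, to be left alone: spatula lying flat; origin under its centre
- plate: bystander, to be left alone: white plate, 200 mm wide, 18 mm tall; origin under its centre

How it is judged:
On the way, in this order (a step that is already met when the one before it is completed fails the run):
1. with the bolt still upright and nothing pressing on the lid, the nut's underside stands more than 3 mm above the lug's seat (z of nut_under in the frame of lug_seat above 0.003 m and value of joint bolt below 0.15 rad and contact force between each of the fingers, the arm and lid below 1 N), for 0.1 s.
2. the bolt is swung out of the slot and down (value of joint bolt above 1 rad), for 0.2 s.
At the end, for the whole second after the job is handed in: The bolt is out of the slot, more than 1.0 rad (57 degrees) from upright, and at rest (value of joint bolt above 1 rad and velocity of joint bolt between -0.1 and 0.1 rad/s); the robot touches nothing.
It fails at once if the nut is forced against the lug (more than 30 N) (contact force between nut_rise and lid above 30 N).
It fails at once if the lid is leaned on (more than 15 N from the robot) (contact force between any of the fingers, the arm and lid above 15 N).
It fails at once if the nut is backed off too far: more than 12 mm above the seat while the bolt is upright (z of nut_under in the frame of lug_seat above 0.012 m and value of joint bolt below 0.1 rad).
It fails at once if a bystander is pushed more than 30 mm (distance of any of mustard, jar, shaker, ramekin, cup, turner, plate from where it was at the start of the episode above 0.03 m).
It also fails if it takes over 67 s, if anything falls off the work surface, if the arm or the gripper's body presses on something with over 40 N, if the wrist force passes 120 N, or if a joint passes its speed limit or range.

## Robot

A 6-joint arm with a two-finger parallel gripper is mounted at the origin on the work surface. World frame = base frame: x ahead of the robot, y to its left, z up, the work surface at z = 0. Lengths are in m, angles in rad, forces in N, time in s.
With the tool pointing down it reaches from about 0.25 to 0.85 m from the base axis. Payload 12.5 kg.
Tool frame: the origin (TCP) lies at the very end of the fingers, on their centre line; the grasp point (between the pads) lies 19 mm behind it; z points along the fingers, y is the line along which they close (so a half turn about z gives the same grasp; the last joint's range is limited). The gripper opens to 93 mm and grips with 3 to 60 N. Pads are 15 mm wide; open, the fingers measure 128 mm over their backs; the gripper's body (75 mm by 188 mm) begins 65 mm behind the grasp point.
Start: joints at [-1.235, 0.351, 1.652, -0, 1.139, -0.085], TCP at [0.225, -0.502, 0.219] pointing down, gripper open.
Joint ranges: [-2.75, 2.75], [-0.79, 2.1], [0.01, 2.65], [-1.57, 4.71], [0.07, 3.14], [-2.87, 2.87]. Speed limits (rad/s): [2.22, 2.22, 2.79, 3.14, 3.14, 3.14].

## Interface

Orientations are given as a rotation vector (axis times angle).
In Python, from cell import arm gives the robot as it stands. The module is installed in compiled form; this text tells all that it offers. Calls block until the motion is done:
- arm.movep(position, orientation): joint-space move of the TCP to a pose.
- arm.movel(position, attitude=None, rate=0.15): straight line of the TCP; attitude=None keeps the orientation; rate is the mean speed in m/s.
- arm.move_joints(angles): joint-space move.
- arm.open_gripper() and arm.close_gripper(squeeze=None): open the fingers fully, or close them until they stop; squeeze is the grip in N (None keeps the last).
- arm.dwell(seconds).
- arm.solve_ik(position, orientation): joint angles nearest the present ones, or None.
- arm.get_state(): the state.
- arm.snapshot(name): name is "scene" or "top" or "wrist"; returns the picture (480x640x3 uint8, red, green, blue); there is no depth.
- arm.camera_model(name): a dict with "intrinsics" (3x3 intrinsics, pixels), "R" (3x3) and "t" (3): a world point X has camera coordinates R X + t. Camera axes: x right, y down, z forward; pixel columns grow to the right and rows downward; lengths in m; the calibration is good to about 2 mm. A picture is of the moment at which its call begins: read the wrist's pose just before it. camera_model takes no time and is no camera call; for the wrist camera it gives the pose at the moment of the call.
A pose or a line that the arm cannot do raises arm.Unreachable and nothing moves.
- arm.finish_job(): hands the job in; it is judged then, once.
The state is a dict: "time": time; "qpos": joint angles; "dq": joint speeds; "joint_torque": joint torques, N m; "ee_pos": TCP position; "tool_rot": TCP orientation; "contact_force": force on the tool from outside, world axes, zero at the start; "ft_torque": the same for the moment, N m; "grip_width": finger opening in m; "gripper_force": force on a finger pad.
Only numpy, scipy, OpenCV 4.12 (cv2) and the standard library are available. Lean on these libraries where they do the work, as an engineer would, in place of code of your own. Each camera call takes 0.05 s, during which the arm holds its last target. There are 200 camera calls.

## Working session

There is one attempt and no reset: what is moved stays moved. The work goes in short steps, each a Python script; the robot and the scene stay as the last script left them, time stands still between calls to the robot, and variables do not carry over. Pictures are saved under pics/ and viewed, at most 10 in all, crops included, and the job is handed in when it is done.

```bash
mkdir -p pics; ls; python3 - <<'E'
from cell import arm
import cv2,numpy as np
for n in("scene","top"):
    cv2.imwrite(f"pics/{n}0.png",arm.snapshot(n)[:,:,::-1])
    m=arm.camera_model(n);print(n,np.round(m["intrinsics"],1).tolist(),np.round(m["R"],3).tolist(),np.round(m["t"],3), -m["R"].T@m["t"])
s=arm.get_state();print(s["time"],s["tool_rot"],s["grip_width"])
E
```

```text
pics
scene [[581.0, 0.0, 323.2], [0.0, 581.0, 242.2], [0.0, 0.0, 1.0]] [[-0.213, 0.977, 0.014], [0.757, 0.174, -0.63], [-0.618, -0.123, -0.776]] [ 0.155 -0.356  1.902] [1.47755489 0.14553547 1.25002763]
top [[512.1, 0.0, 310.1], [0.0, 512.1, 241.2], [0.0, 0.0, 1.0]] [[0.059, -0.998, -0.004], [-0.979, -0.057, -0.198], [0.197, 0.016, -0.98]] [-0.061  0.61   1.285] [ 0.34690991 -0.04607852  1.37985818]
0.1 [-3.07134851e+00 -6.55930175e-01  2.55413188e-04] 0.09315930523919026
```

View pics/scene0.png

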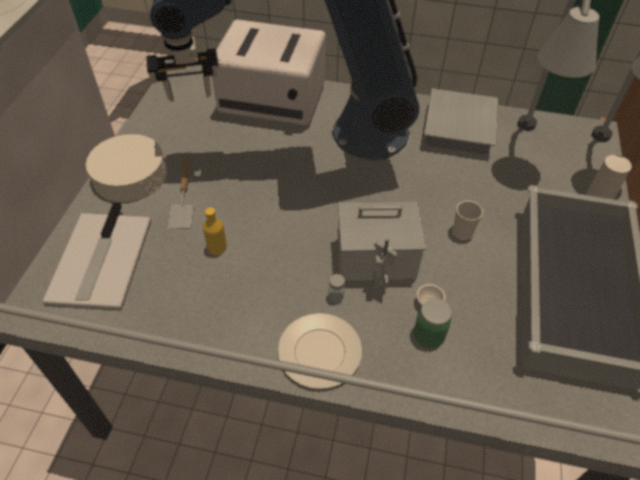

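View pics/top0.png

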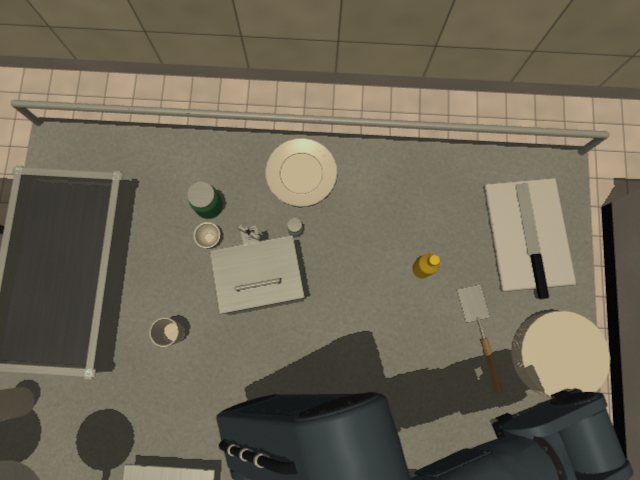

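The press is centred at top (257,274) and scene (380,240). The nut is on its far side from the robot, at top (250,233) and scene (383,248), with the shaker and ramekin on either side. I'll enlarge both views.

```bash
python3 - <<'E'
import cv2,numpy as np
a=cv2.imread("pics/top0.png")[205:325,195:315];b=cv2.imread("pics/scene0.png")[195:315,325:465][:, :120]
cv2.imwrite("pics/c1.png",np.hstack([cv2.resize(i[:, :],(400,400) if 0 else (400,400),interpolation=cv2.INTER_CUBIC) for i in(a,b)]))
E
```

```text
(no output)
```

View pics/c1.png

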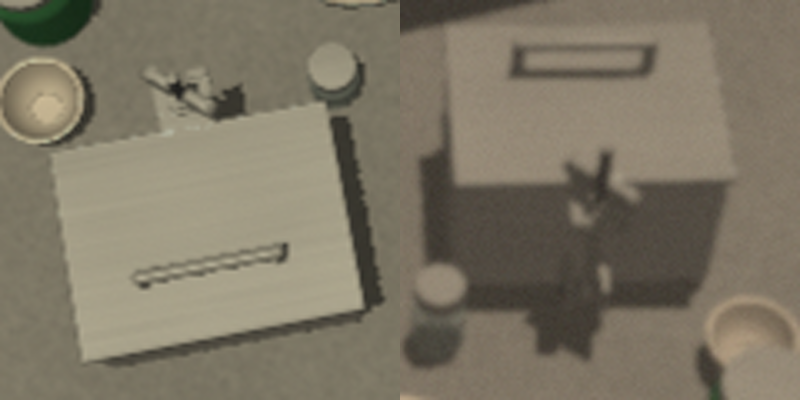

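The crop shows the lid's corners clearly. The bolt tip is at crop (180,88) in the top view and (607,152) in the scene view. The wing is diagonal, from about (150,72) to (222,112) in the top view. I'll triangulate these.

```bash
cat > h.py <<'E'
from cell import arm
import cv2,numpy as np
from scipy.spatial.transform import Rotation as Ro
def P(m): return m["intrinsics"]@np.c_[m["R"],m["t"]]
def tri(m1,p1,m2,p2):
    X=cv2.triangulatePoints(P(m1),P(m2),np.array(p1,float),np.array(p2,float))[:,0];return X[:3]/X[3]
def ray(m,p,z):
    d=m["R"].T@np.linalg.solve(m["intrinsics"],[*p,1]);c=-m["R"].T@m["t"];return c+d*(z-c[2])/d[2]
def proj(m,X):
    q=P(m)@np.r_[X,1];return q[:2]/q[2]
def down(yaw):  # tool z down; tool y at world angle yaw
    y=np.array([np.cos(yaw),np.sin(yaw),0]);z=np.array([0,0,-1.]);return Ro.from_matrix(np.c_[np.cross(y,z),y,z]).as_rotvec()
E
python3 - <<'E'
from h import *
T=arm.camera_model("top");S=arm.camera_model("scene")
t=lambda u,v:(195+u*.3,205+v*.3); s=lambda u,v:(325+(u-400)*.3,195+v*.3)
for n,a,b in[("+x+y",(53,153),(735,178)),("+x-y",(325,102),(455,183)),("-x-y",(363,308),(447,22)),("-x+y",(85,360),(710,22)),("tip",(180,88),(607,152)),("w1",(222,112),(572,165)),("w2",(148,72),(632,192)),("shaker",(332,65),(440,280)),("ram",(40,100),(755,330))]:
    X=tri(T,t(*a),S,s(*b));print(n,X.round(4),"err",(proj(T,X)-t(*a)).round(1))
m=arm.camera_model("wrist");s=arm.get_state();R=Ro.from_rotvec(s["tool_rot"]).as_matrix()
print("cam in tool",R.T@(-m["R"].T@m["t"]-s["ee_pos"]),(m["R"]@R).round(3).tolist(),m["intrinsics"][0,0])
E
```

```text
+x+y [0.558  0.2166 0.1407] err [-0.3  0. ]
+x-y [0.6082 0.0178 0.1405] err [ 0. -0.]
-x-y [ 0.4569 -0.0191  0.1456] err [-0.3  0. ]
-x+y [0.4081 0.18   0.1426] err [-0.9  0. ]
tip [0.6005 0.1212 0.1954] err [-1.1  0.1]
w1 [0.5912 0.0959 0.1625] err [-2.   0.1]
w2 [0.6156 0.1454 0.1755] err [ 0.1 -0. ]
shaker [0.6514 0.0175 0.0775] err [ 0. -0.]
ram [0.6176 0.2529 0.0401] err [-0.4  0. ]
cam in tool [ 0.07842669  0.00189337 -0.16573387] [[0.001, 1.0, -0.0], [-0.961, 0.001, -0.278], [-0.278, 0.0, 0.961]] 418.5411120895646
```

Lid top is at about z = 0.141, with the outward direction 14° from +x. The bolt is at about (0.60, 0.12) and the wings lie at about 64°. Next I'll hover there and take close-ups from two wrist positions.

```bash
python3 - <<'E'
from h import *
import json
for yaw in(-26,154):
    q=arm.solve_ik([.59,.12,.26],down(np.radians(yaw)));print(yaw,None if q is None else np.round(q,2))
o=down(np.radians(14+90))  # tool y lateral
print(arm.solve_ik([.52,.10,.30],o))
ms={}
for i,(p) in enumerate([(.575,.115,.29),(.62,.17,.27)]):
    arm.movep(p,o); arm.dwell(.2); m=arm.camera_model("wrist"); im=arm.snapshot("wrist")
    cv2.imwrite(f"pics/w{i}.png",im[:,:,::-1]); ms[i]={k:np.array(v).tolist() for k,v in m.items()}
    print(proj(m,[.6,.12,.18]),(-m["R"].T@m["t"]).round(3))
json.dump(ms,open("ms.json","w")); print(arm.get_state()["time"])
a,b=[cv2.imread(f"pics/w{i}.png") for i in(0,1)]
cv2.imwrite("pics/w01.png",cv2.resize(np.vstack([a,b]),(800,1200))[:, :]) 
cv2.imwrite("pics/w01s.png",np.hstack([cv2.resize(x,(400,300)) for x in(a,b)]))
E
```

```text
-26 [ 0.12  0.41  1.46 -0.    1.27  0.58]
154 [ 0.12  0.41  1.46 -0.    1.27 -2.56]
[ 1.02060996e-01  2.39984029e-01  1.59711088e+00 -4.44089210e-16
  1.30449774e+00 -1.71308143e+00]
[314.58366698 271.21958956] [0.501 0.094 0.456]
[246.47660102 195.8426495 ] [0.546 0.149 0.436]
3.525
```

View pics/w01s.png

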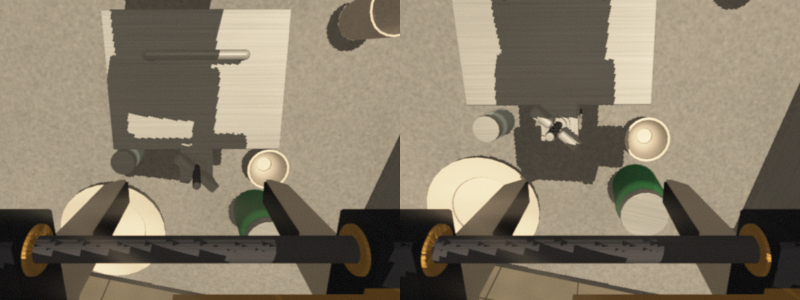

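The wrist views show the nut at full-resolution pixels of about (312,280) and (250,200). I'll enlarge both.

```bash
python3 - <<'E'
import cv2,numpy as np
a,b=cv2.imread("pics/w0.png")[230:330,260:360],cv2.imread("pics/w1.png")[155:255,200:300]
f=lambda x:cv2.convertScaleAbs(cv2.resize(x,(400,400),interpolation=cv2.INTER_CUBIC),alpha=1.5,beta=10)
cv2.imwrite("pics/c2.png",np.hstack([f(a),f(b)]))
E
```

```text
(no output)
```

View pics/c2.png

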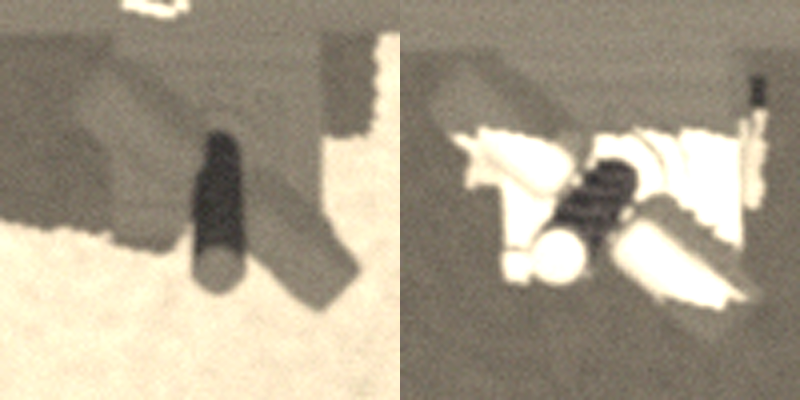

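Bolt tip: crop (219,270) in the left panel and (559,256) in the right. Wing-top end middles: about (339,288) and (88,98) on the left, and about (733,315) and (442,98) on the right.

```bash
python3 - <<'E'
from h import *
import json
ms=json.load(open("ms.json"));M=[{k:np.array(v) for k,v in ms[i].items()} for i in"01"]
a=lambda u,v:(260+u/4,230+v/4); b=lambda u,v:(200+(u-400)/4,155+v/4)
W=[]
for n,p,q in[("tip",(219,270),(559,256)),("r",(339,288),(733,315)),("l",(88,98),(442,98))]:
    X=tri(M[0],a(*p),M[1],b(*q));print(n,X.round(4),"err",(proj(M[0],X)-a(*p)).round(1),[ray(M[i],[a(*p),b(*q)][i],.177 if n!="tip" else .208).round(4) for i in(0,1)])
    W.append(X)
d=W[2]-W[1];print(np.degrees(np.arctan2(d[1],d[0])),np.linalg.norm(d),(W[1]+W[2])/2)
# candidate overlay
E
```

```text
tip [0.6082 0.122  0.2063] err [-0.1  0.1] [array([0.6073, 0.1218, 0.208 ]), array([0.6078, 0.1221, 0.208 ])]
r [0.6194 0.1475 0.1757] err [-0.  0.] [array([0.6188, 0.1472, 0.177 ]), array([0.6191, 0.1475, 0.177 ])]
l [0.5969 0.095  0.1707] err [-0.4  0.3] [array([0.5945, 0.0951, 0.177 ]), array([0.596, 0.096, 0.177])]
-113.17839533261586 0.057342116315226614 [0.60815603 0.12120988 0.17322149]
```

The bolt axis is at (0.608, 0.122), the wings lie at about 66°, and the nut's underside is at about 0.142. Time to grip and unscrew the first half turn as a helix. That's always safe, because the rise is 8 mm.

```bash
cat >> h.py <<'E'
AX=np.array([.6078,.1217])
def st(t=""):
    s=arm.get_state();R=s["tool_rot"];y=Ro.from_rotvec(R).as_matrix()[:,1]
    print(t,"t%.2f"%s["time"],"pos",np.round(s["ee_pos"],4),"yaw%.1f"%np.degrees(np.arctan2(y[1],y[0])),"F",np.round(s["contact_force"],1),"T",np.round(s["ft_torque"],2),"w%.4f g%.1f q6 %.2f"%(s["grip_width"],s["gripper_force"],s["qpos"][5]));return s
def unscrew(yaw,deg,z,step=45,xy=AX):
    n=int(np.ceil(deg/step));
    for i in range(1,n+1):
        d=deg*i/n; arm.movel([*xy,z+.016*d/360],down(np.radians(yaw+d)),rate=.0025); s=st(i)
        if np.linalg.norm(s["contact_force"])>18: print("STOP");break
E
python3 - <<'E'
from h import *
yaw=-24;o=down(np.radians(yaw))
arm.movep([*AX,.26],o);st("hover")
arm.movel([*AX,.153],rate=.1);st("at")
arm.close_gripper(squeeze=18);s=st("grip")
if np.linalg.norm(s["contact_force"])<15: unscrew(yaw,180,.153)
E
```

```text
hover t5.39 pos [0.6078 0.1217 0.2601] yaw-24.0 F [-0.1 -0.5 -0.6] T [-0.02 -0.02 -0.04] w0.0930 g0.0 q6 0.54
at t6.61 pos [0.6082 0.1217 0.1537] yaw-24.0 F [-0.4 -0.1  0. ] T [-0.05 -0.07 -0.  ] w0.0927 g0.0 q6 0.54
grip t7.87 pos [0.6071 0.1222 0.153 ] yaw-24.0 F [-3.4  3.6  3.3] T [ 0.37  0.79 -0.04] w0.0100 g18.0 q6 0.54
1 t8.80 pos [0.6077 0.1221 0.155 ] yaw20.9 F [-1.1  3.5  0.9] T [ 0.87  0.26 -0.02] w0.0099 g18.0 q6 -0.24
2 t9.73 pos [0.6081 0.1225 0.1571] yaw65.9 F [ 0.6  7.6 -0.8] T [ 1.38 -0.18  0.01] w0.0097 g18.0 q6 -1.03
3 t10.67 pos [0.6079 0.1229 0.159 ] yaw110.9 F [0.  9.8 0.1] T [ 1.79  0.01 -0.08] w0.0098 g18.0 q6 -1.81
4 t11.60 pos [0.6075 0.1232 0.1609] yaw155.9 F [-2.8 11.6  1.3] T [ 2.17  0.45 -0.05] w0.0100 g18.0 q6 -2.60
```

The first half turn went cleanly. The side force came from a small offset in my axis estimate. I'll release, re-image from the same two poses, and get the lid's rise from the growth of its apparent width.

```bash
python3 - <<'E'
from h import *
arm.open_gripper();s=st("open")
arm.movel([*AX,.27],rate=.2)
o=down(np.radians(14+90))
for i,p in enumerate([(.575,.115,.29),(.62,.17,.27)]):
    arm.movep(p,o);arm.dwell(.2)
    im=np.mean([arm.snapshot("wrist").astype(float) for _ in range(4)],0)
    cv2.imwrite(f"pics/v{i}.png",im[:,:,::-1].astype(np.uint8))
st()
E
cat > lidz.py <<'E'
import cv2,numpy as np,sys
def sh(a,b,x0,x1,y0,y1,ax=1):
    # edge column (or row) shift by subpixel peak of gradient of row-summed, deskewed patch
    A,B=[i[y0:y1,x0:x1].astype(np.float32) for i in(a,b)]
    W=np.eye(2,3,dtype=np.float32)
    c,W=cv2.findTransformECC(A,B,W,cv2.MOTION_TRANSLATION,(3,200,1e-6),None,5)
    return W[0,2],W[1,2],c
g=lambda n:cv2.cvtColor(cv2.imread(n),cv2.COLOR_BGR2GRAY)
if __name__=="__main__":
    a,b=g("pics/w0.png"),g(sys.argv[1])
    for n,r in dict(L=(155,195,40,110),R=(445,480,40,220),cornR=(430,475,200,260),floorR=(490,540,120,230),ramekin=(390,470,232,305)).items(): print(n,np.round(sh(a,b,*r),3))
E
python3 lidz.py pics/v0.png
python3 - <<'E'
import cv2,numpy as np
f=lambda x:cv2.convertScaleAbs(cv2.resize(x,(400,400),interpolation=cv2.INTER_CUBIC),alpha=1.5,beta=10)
cv2.imwrite("pics/c3.png",np.vstack([np.hstack([cv2.resize(cv2.imread(f"pics/{n}0.png"),(400,300))for n in"wv"]),np.hstack([f(cv2.imread("pics/v0.png")[230:330,260:360])[:300],f(cv2.imread("pics/v1.png")[155:255,200:300])[50:350]])]))
E
```

```text
open t12.96 pos [0.6078 0.1217 0.161 ] yaw156.0 F [-0.7 -0.2 -0.1] T [ 0.08 -0.11  0.  ] w0.0929 g0.0 q6 -2.60
 t15.72 pos [0.6199 0.1696 0.2705] yaw104.0 F [-0.4 -0.4 -0.1] T [ 0.09 -0.16 -0.01] w0.0931 g0.0 q6 -1.62
L [-2.056 -2.608  0.983]
R [2.407 0.397 0.907]
cornR [0.518 0.839 0.961]
floorR [ 14.894 -45.921   0.193]
ramekin [-0.411  0.481  0.968]
```

View pics/c3.png

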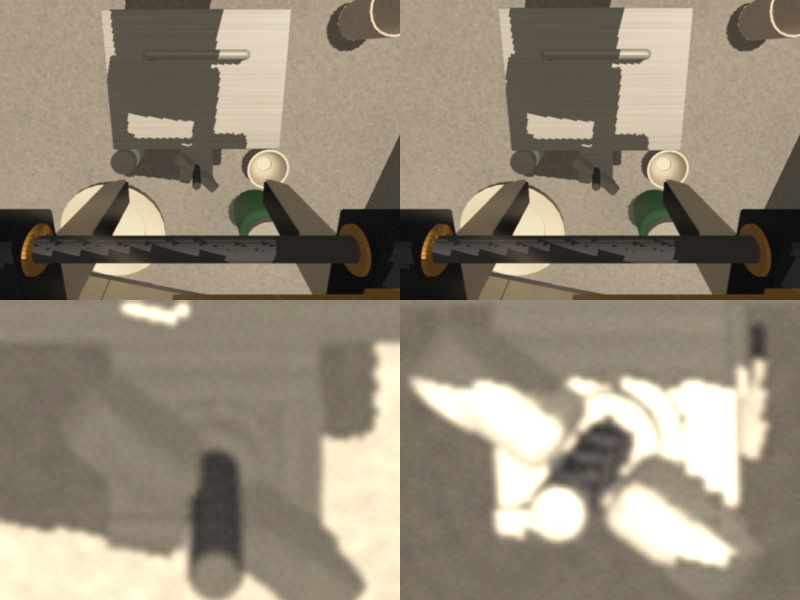

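```bash
cat > lidw.py <<'E'
from h import *
import json,sys
from scipy.optimize import brentq
M={k:np.array(v) for k,v in json.load(open("ms.json"))["0"].items()}
def edge(im,rows,xa,xb,sgn):
    G=sgn*cv2.Sobel(cv2.GaussianBlur(im,(1,9),0),cv2.CV_32F,1,0,ksize=5);P=[]
    for r in rows:
        c0,c1=int(np.interp(r,[rows[0],rows[-1]],xa)),int(np.interp(r,[rows[0],rows[-1]],xb))
        g=G[r,c0:c1];k=g.argmax()+c0
        w=np.clip(G[r,k-3:k+4],0,None);P.append((w@np.arange(k-3,k+4)/w.sum(),r))
    P=np.array(P);f=np.polyfit(P[:,1],P[:,0],1);e=P[:,0]-np.polyval(f,P[:,1]);m=abs(e)<2*np.median(abs(e))+.3
    f=np.polyfit(P[m,1],P[m,0],1);e=P[m,0]-np.polyval(f,P[m,1]);return f,e.std(),m.sum()
def width(n):
    im=cv2.cvtColor(cv2.imread(n),cv2.COLOR_BGR2GRAY).astype(np.float32)
    l=edge(im,range(130,225),(162,168),(182,192),-1);r=edge(im,range(40,205),(452,440),(474,462),-1)
    print(n,[np.polyval(x[0],180).round(2) for x in(l,r)],"std",l[1].round(2),r[1].round(2),l[2],r[2])
    def w(z):
        a=[ray(M,(np.polyval(l[0],v),v),z)[:2] for v in(135,220)];p=ray(M,(np.polyval(r[0],150),150),z)[:2]
        b=[ray(M,(np.polyval(r[0],v),v),z)[:2] for v in(45,200)]
        d=(b[1]-b[0])/np.linalg.norm(b[1]-b[0]);n=np.array([-d[1],d[0]]);c=(a[0]+a[1])/2
        return abs(n@(c-b[0]))
    return w
w0=width("pics/w0.png");w1=width(sys.argv[1])
print("w0 at .1405",w0(.1405),"z for .208:",[brentq(lambda z:w(z)-.208,.1,.2) for w in(w0,w1)],"dz",brentq(lambda z:w1(z)-w0(.1405),.1,.2)-.1405)
E
python3 lidw.py pics/v0.png
```

```text
pics/w0.png [np.float64(175.67), np.float64(451.09)] std 0.08 0.12 95 165
pics/v0.png [np.float64(172.26), np.float64(453.45)] std 0.23 0.1 89 165
w0 at .1405 0.2071949491392892 z for .208: [0.13927529468976838, 0.14577062523421014] dz 0.006470190777877277
```

The lid has risen about 6.5 mm and the nut 8 mm, so the gap is about 1.5 mm and the lid has probably reached its stop. I'll regrip, turn 100° more (still safe in any case), and measure again.

```bash
sed -i 's/AX=.*/AX=np.array([.6076,.1234])/' h.py; cat > turn.py <<'E'
from h import *
import sys
yaw,deg,z,name=float(sys.argv[1]),float(sys.argv[2]),float(sys.argv[3]),sys.argv[4]
arm.movep([*AX,.26],down(np.radians(yaw)))
arm.movel([*AX,z],rate=.12);st("at")
arm.close_gripper(squeeze=18);s=st("grip")
unscrew(yaw,deg,z)
arm.open_gripper();arm.movel([*AX,.27],rate=.2)
arm.movep((.575,.115,.29),down(np.radians(104)));arm.dwell(.2)
im=np.mean([arm.snapshot("wrist").astype(float) for _ in range(4)],0)
cv2.imwrite(name,im[:,:,::-1].astype(np.uint8));st()
E
python3 turn.py -24 100 .161 pics/x0.png && python3 lidw.py pics/x0.png
```

```text
at t18.57 pos [0.608  0.1235 0.1618] yaw-24.0 F [-0.5 -0.6  0.3] T [-0.04 -0.09 -0.05] w0.0929 g0.0 q6 0.54
grip t19.82 pos [0.6075 0.1235 0.161 ] yaw-24.0 F [-0.3  0.7 -0.6] T [ 0.14  0.18 -0.03] w0.0100 g18.0 q6 0.54
1 t20.56 pos [0.6073 0.1235 0.1625] yaw9.2 F [-3.2  1.8  1. ] T [0.26 0.47 0.04] w0.0101 g18.0 q6 -0.04
2 t21.29 pos [0.6074 0.1234 0.1639] yaw42.5 F [-3.6  1.2  2.1] T [0.38 0.64 0.04] w0.0097 g18.0 q6 -0.62
3 t22.02 pos [0.6075 0.1234 0.1654] yaw75.8 F [-2.8  1.   1.3] T [0.23 0.73 0.03] w0.0095 g18.0 q6 -1.20
 t25.00 pos [0.5751 0.115  0.2898] yaw104.0 F [-1.1  0.  -0.1] T [ 0.09 -0.15 -0.  ] w0.0928 g0.0 q6 -1.70
pics/w0.png [np.float64(175.67), np.float64(451.09)] std 0.08 0.12 95 165
pics/x0.png [np.float64(172.01), np.float64(453.46)] std 0.23 0.11 89 165
w0 at .1405 0.2071949491392892 z for .208: [0.13927529468976838, 0.14604858720547972] dz 0.006747076914895789
```

The lid has stopped at a rise of about 6.6 mm, so the gap is now about 5.8 mm. Another 40° should bring it to about 7.5 mm, for margin.

```bash
python3 turn.py 76 40 .1654 pics/y0.png && python3 lidw.py pics/y0.png; python3 - <<'E'
import cv2,numpy as np
f=lambda x:cv2.convertScaleAbs(cv2.resize(x,(400,400),interpolation=cv2.INTER_CUBIC),alpha=1.5,beta=10)
cv2.imwrite("pics/c4.png",f(cv2.imread("pics/y0.png")[230:330,260:360]))
E
```

```text
at t26.48 pos [0.608  0.1234 0.1663] yaw76.0 F [ 0.1 -0.5 -0.1] T [ 0.06 -0.17  0.03] w0.0928 g0.0 q6 -1.20
grip t27.74 pos [0.6076 0.1234 0.1654] yaw76.0 F [-0.3 -0.9  0.9] T [-0.01 -0.1  -0.01] w0.0095 g18.0 q6 -1.20
1 t28.59 pos [0.6076 0.1232 0.1672] yaw115.9 F [-0.3 -1.6 -0.6] T [-0.19 -0.08  0.02] w0.0098 g18.0 q6 -1.90
 t31.32 pos [0.5751 0.1151 0.2895] yaw104.0 F [-0.   0.5  1.2] T [ 0.11 -0.14 -0.02] w0.0928 g0.0 q6 -1.70
pics/w0.png [np.float64(175.67), np.float64(451.09)] std 0.08 0.12 95 165
pics/y0.png [np.float64(171.87), np.float64(453.71)] std 0.21 0.11 89 165
w0 at .1405 0.2071949491392892 z for .208: [0.13927529468976838, 0.1464766797518548] dz 0.007173512556112593
```

View pics/c4.png

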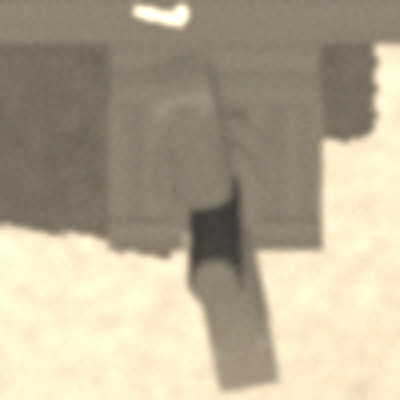

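The wings now lie nearly in the swing plane, as commanded, and the gap is about 7 mm. Now I'll push the tip outward with closed fingers along its arc.

```bash
python3 - <<'E'
from h import *
o=down(np.radians(104));A=np.radians(14);out=np.array([np.cos(A),np.sin(A)])
def W(x,z): return [*(AX+out*x),z]
arm.close_gripper(squeeze=10)
arm.movep(W(-.026,.26),o);arm.movel(W(-.026,.200),rate=.12);st("in")
s=.166
for th in np.r_[0:1.36:.09]:
    x=s*np.sin(th)-.0045*np.cos(th)-.0075;z=.035+s*np.cos(th)+.0045*np.sin(th)
    arm.movel(W(x,z),rate=.05);q=st("%.2f"%th)
    if np.linalg.norm(q["contact_force"])>14: print("STOP");break
cv2.imwrite("pics/s1.png",cv2.resize(arm.snapshot("scene")[180:330,280:480,::-1],(800,600),interpolation=cv2.INTER_CUBIC))
E
```

```text
in t33.67 pos [0.5828 0.1172 0.2011] yaw104.0 F [-0.   0.8  0.4] T [ 0.06 -0.13  0.  ] w0.0006 g0.0 q6 -1.70
0.00 t34.11 pos [0.5962 0.1206 0.201 ] yaw104.0 F [-0.5 -0.9 -0.1] T [ 0.11 -0.1  -0.02] w0.0012 g0.0 q6 -1.69
0.09 t34.56 pos [0.6108 0.1242 0.2006] yaw104.0 F [-1.   0.1 -0.7] T [ 0.08 -0.13 -0.05] w0.0004 g0.0 q6 -1.69
0.18 t35.01 pos [0.6252 0.1278 0.199 ] yaw104.0 F [ 0.3 -0.4 -0.2] T [ 0.07 -0.09 -0.01] w0.0004 g0.0 q6 -1.69
0.27 t35.46 pos [0.6394 0.1313 0.196 ] yaw104.0 F [ 0.9 -0.3 -0. ] T [ 0.08 -0.12 -0.04] w0.0004 g0.0 q6 -1.68
0.36 t35.91 pos [0.6532 0.1348 0.1918] yaw104.0 F [ 0.7 -0.2 -0.4] T [ 0.05 -0.13 -0.01] w0.0004 g0.0 q6 -1.68
0.45 t36.36 pos [0.6667 0.1381 0.1862] yaw104.0 F [0.5 0.2 1.4] T [ 0.03 -0.16 -0.02] w0.0004 g0.0 q6 -1.68
0.54 t36.81 pos [0.6796 0.1413 0.1794] yaw104.0 F [-0.1 -0.1  0.5] T [ 0.07 -0.11 -0.02] w0.0004 g0.0 q6 -1.68
0.63 t37.26 pos [0.6918 0.1444 0.1715] yaw104.0 F [-0.4 -0.4 -0.7] T [ 0.06 -0.15  0.  ] w0.0005 g0.0 q6 -1.68
0.72 t37.71 pos [0.7034 0.1473 0.1625] yaw104.0 F [-0.   0.1  0.3] T [ 0.11 -0.16  0.02] w0.0007 g0.1 q6 -1.67
0.81 t38.16 pos [0.7145 0.15   0.1526] yaw104.0 F [3.3 0.9 0.6] T [ 0.22 -0.75 -0.02] w0.0006 g1.3 q6 -1.67
0.90 t38.61 pos [0.7249 0.1526 0.1416] yaw104.0 F [5.9 1.4 2.5] T [ 0.37 -1.21  0.02] w0.0005 g3.0 q6 -1.67
0.99 t39.06 pos [0.7342 0.155  0.1299] yaw104.0 F [7.8 1.7 2.8] T [ 0.49 -1.62  0.01] w0.0002 g4.5 q6 -1.67
1.08 t39.51 pos [0.7424 0.157  0.1176] yaw104.0 F [9.9 2.7 3.9] T [ 0.58 -1.98  0.07] w0.0005 g5.5 q6 -1.67
1.17 t39.96 pos [0.7494 0.1588 0.1046] yaw104.0 F [12.8  3.9  2.2] T [ 0.73 -2.34  0.07] w0.0007 g6.5 q6 -1.67
1.26 t40.41 pos [0.7552 0.1602 0.0909] yaw104.0 F [13.4  4.3  3.4] T [ 0.81 -2.73  0.03] w0.0001 g7.5 q6 -1.67
STOP
```

View pics/s1.png

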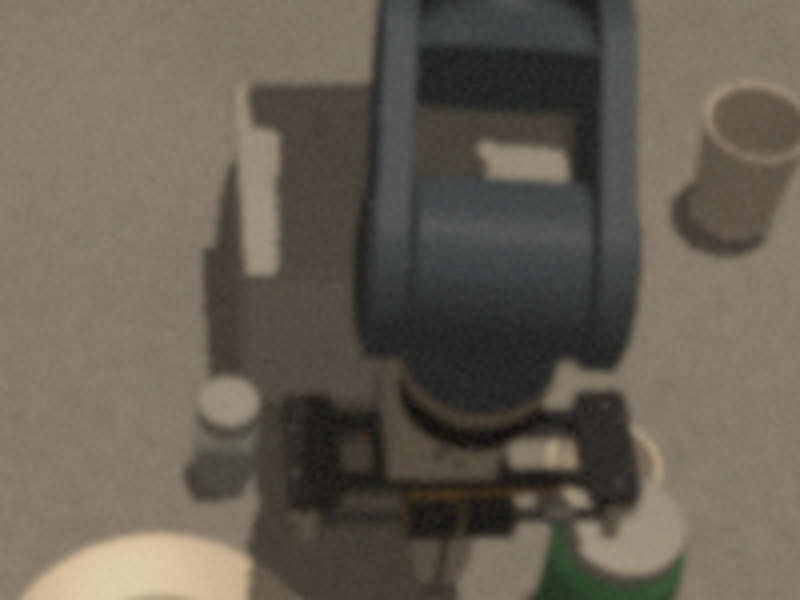

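The force lies along the bolt's axis, which suggests the finger's rear edge is bearing on the wing. I can't see the bolt here, so I'll back off along the bolt, lift, and look.

```bash
python3 - <<'E'
from h import *
p=np.array(arm.get_state()["ee_pos"]);A=np.radians(14);out=np.array([np.cos(A),np.sin(A),0])
arm.movel(p+out*.008+[0,0,.003],rate=.05);st()
arm.movel(p+out*.008+[0,0,.16],rate=.15);st()
arm.movep([.55,.11,.32],down(np.radians(104)));arm.dwell(.2)
cv2.imwrite("pics/z.png",arm.snapshot("wrist")[:,:,::-1]);cv2.imwrite("pics/s2.png",arm.snapshot("scene")[:,:,::-1]);st()
a=cv2.imread("pics/z.png");b=cv2.imread("pics/s2.png")[180:330,280:480]
cv2.imwrite("pics/c5.png",np.hstack([cv2.resize(i,(400,300),interpolation=cv2.INTER_CUBIC) for i in(a,b)]))
E
```

```text
t40.84 pos [0.7625 0.1621 0.0928] yaw104.0 F [ 0.1 -0.5  0.7] T [ 0.03 -0.16  0.03] w0.0002 g0.0 q6 -1.67
 t42.04 pos [0.7626 0.1621 0.2497] yaw104.0 F [ 0.9 -0.3 -0. ] T [ 0.09 -0.16 -0.04] w0.0007 g0.0 q6 -1.67
 t43.26 pos [0.5504 0.1101 0.3194] yaw104.0 F [ 0.2 -0.1 -0.5] T [ 0.08 -0.15 -0.01] w0.0004 g0.0 q6 -1.70
```

View pics/c5.png

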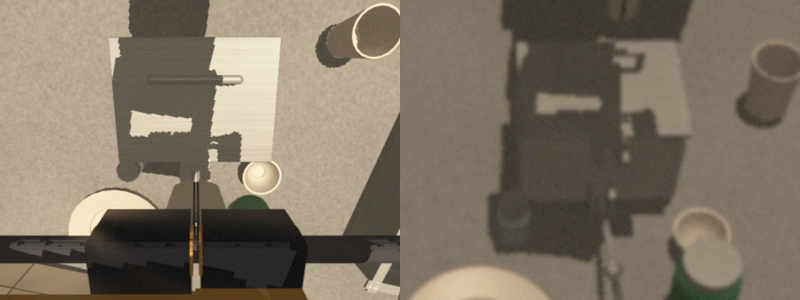

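The scene view shows the bolt lying outward with the nut, around crop (605,250). My last picture will be taken with the arm clear of the bolt, to check the angle.

```bash
python3 - <<'E'
from h import *
arm.movep([.35,-.35,.3],down(np.radians(104)));arm.dwell(.2);st()
A=np.radians(14)
out=[]
for n,(x,y) in dict(scene=(345,200),top=(200,150)).items():
    out.append(cv2.resize(cv2.convertScaleAbs(arm.snapshot(n)[y:y+150,x:x+100,::-1],alpha=1.4),(400,600),interpolation=cv2.INTER_CUBIC))
    m=arm.camera_model(n)
    for th in(.8,1.0,1.15,1.3,1.5):
        X=[*(AX+.173*np.sin(th)*np.array([np.cos(A),np.sin(A)])),.035+.173*np.cos(th)]
        print(n,th,((proj(m,X)-[x,y])*4).round()+[0 if n=="scene" else 400,0])
cv2.imwrite("pics/c6.png",np.hstack(out))
E
```

```text
t45.28 pos [ 0.3504 -0.3497  0.3   ] yaw104.0 F [ 0.1  0.3 -0.1] T [ 0.1  -0.15 -0.01] w0.0004 g0.0 q6 -2.69
scene 0.8 [182. 388.]
scene 1.0 [181. 446.]
scene 1.15 [179. 486.]
scene 1.3 [176. 521.]
scene 1.5 [171. 559.]
top 0.8 [565. 138.]
top 1.0 [565. 119.]
top 1.15 [567. 112.]
top 1.3 [570. 112.]
top 1.5 [575. 119.]
```

View pics/c6.png

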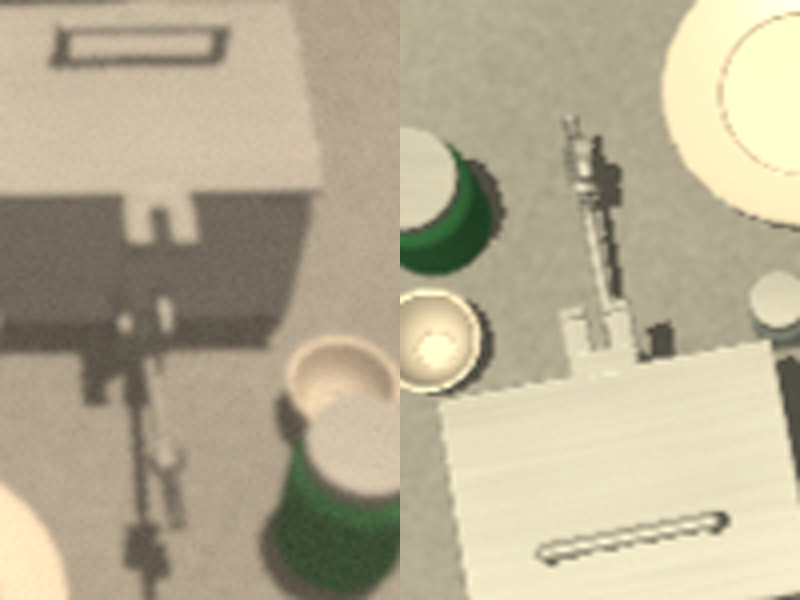

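The bolt is well down. Its tip is at crop (178,523) in the scene view and (570,115) in the top view, which matches about 1.3 rad. The slot is empty and the arm is clear, so I'm handing in.

```bash
python3 -c "
from cell import arm
print(arm.finish_job())"
```

```text
the job is handed in; nothing more can be done
None
```

I unscrewed the wing nut to about 7 mm above the lug seat and swung the bolt out to about 1.3 rad (75°), so the lid is free; I then handed the job in at about 45 s with the arm clear (the hand-in returned no verdict).

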